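# Slide a fixture plate out to the gauge pointer and hold it from tipping

### The job

Slide the aluminium fixture plate along its support block, without lifting it off, so that it sticks out over the block's left end until its front edge is level with the tip of the gauge pointer, with the plate square to the block and centred on its width. It will be past its balance point there, so keep it lying flat and finish while still holding it in place (do not let go) for a colleague to bolt it from below. Do not touch the gauge, and leave the other things where they are.

Things in the scene. Friction and masses are not known exactly. Their poses are not given: they have to be found in the camera images.
- support_block: Grey steel block fixed to the bench. Its flat top is 80 mm wide (x), 220 mm long (y) and 60 mm above the bench. Origin: centre of its underside, at bench height. Its +y axis points roughly to the robot's left (turned up to 0.2 rad either way), to the end over which the plate is slid out; that end is 110 mm from the origin.
- plate: Loose aluminium slab, 70 mm wide (x), 280 mm long (y), 10 mm thick, 0.35 to 0.6 kg, lying flat on the block. Origin: centre of its underside; y runs to its front (left) edge, z up. Starts 0 to 40 mm out beyond the block's left end, up to 0.09 rad skew, up to 7 mm off centre. Its balance point lies about 145 mm behind the front edge.
- plate_grip (a point): Centre, half-way up, of the black upright grip block fixed on the plate's top near its rear (right) end, the place to grasp: 44 mm across the plate (x), 22 mm along it (y), 45 mm high. This centre is 22.5 mm above the plate's top face (92.5 mm above the bench while the plate lies on the block), on its centre line, 30 mm from its rear end, 250 mm behind its front edge. Plate's axes.
- plate_lead (a point): Middle of the upper edge of the plate's front (left) end, the edge that must come level with the pointer tip; 250 mm in front of the grip block's centre and 22.5 mm below it. Plate's axes.
- pointer_tip (a point): Tip of the gauge's pointer, 74 mm above the bench, axes parallel to the support block's. A thin pointed rod that reaches from the post towards the plate's path and ends 55 mm from the block's centre line, 20 mm beside the plate. It lies 160 to 190 mm beyond the block's left end along the block's y and marks how far the front edge must come out; it is no stop.
- nipple: Bystander: brass threaded nipple standing upright, 26 x 30 x 42 mm, origin at the centre of its underside.
- tape_roll: Bystander: small white tape roll lying flat, 52 mm across, 16 mm high, origin at the centre of its underside.
- drilled_block: Bystander: aluminium block with two holes in its top, 41 x 80 x 30 mm, origin at the centre of its underside.
- pot: Bystander: round screw-lid pot, 61 mm across, 61 mm high, origin at the centre of its underside.
- gauge: Steel setup gauge fixed to the bench on the far side of the plate's path: 50 mm square foot, 12 mm post 100 mm high, 50 mm beyond the pointer's tip. Origin: centre of the underside of its foot; axes parallel to the support block's.
Things that resemble listed ones, but are neither listed nor needed, are in the scene too. There is more than one size of the gauge; the one meant has the size given above.

How it is judged (in metres and radians):
On the way:
1. the plate, held by the gripper and flat on the block, has been slid out to an overhang of 100 mm (y of plate_lead in the frame of support_block above 0.21 m and contact force between the fingers and plate above 1 N and angle between plate_grip's own z axis and vertical below 0.06 rad), for 0.1 s.
At the end, for the whole second after the job is handed in: Still gripped (over 1 N), the plate lies flat on the block (2 degrees, 4 mm in height) and still, clear of the gauge; front edge within 6 mm of the pointer tip along the block, square within 4 degrees, grip block within 12 mm and front edge within 18 mm of the block's centre line (y of plate_lead in the frame of pointer_tip between -0.006 and 0.006 m and x of plate_lead in the frame of support_block between -0.018 and 0.018 m and x of plate_grip in the frame of support_block between -0.012 and 0.012 m and z of plate_grip in the frame of support_block between 0.0885 and 0.0965 m and angle between the y axis of plate_grip and the y axis of support_block, either way round below 0.07 rad and angle between plate_grip's own z axis and vertical below 0.035 rad and contact force between the fingers and plate above 1 N and contact force between plate and gauge below 0.3 N and linear speed of plate below 0.01 m/s and angular speed of plate below 0.05 rad/s); the arm keeps its last pose, push and grip.
It fails at once if the plate tips by more than 7 degrees (angle between plate_grip's own z axis and vertical above 0.12 rad).
It fails at once if the plate is lifted off the block (grip block more than 10 mm above its height) (z of plate_grip in the frame of support_block above 0.1025 m).
It fails at once if the gauge is touched (contact force between any of the arm, the fingers, plate and gauge above 1 N).
It fails at once if a bystander (nipple, tape roll, drilled block or pot) is moved by more than 20 mm (distance of any of nipple, tape_roll, drilled_block, pot from where it was at the start of the episode above 0.02 m).
It also fails if it takes over 38 s, if anything falls off the work surface, if the arm or the gripper's body presses on something with over 40 N, if the wrist force passes 120 N, or if a joint passes its speed limit or range.

### The arm

A 6-joint arm with a two-finger parallel gripper is mounted at the origin on a cart in front of the work surface, level with it; the furniture and walls round the work are solid. World frame = base frame: x ahead of the robot, y to its left, z up, the work surface at z = 0. Lengths are in mm, angles in degrees, forces in N, time in s.
With the tool pointing down it reaches from about 300 to 850 mm from the base axis. Payload 4.2 kg.
Tool frame: the origin (TCP) lies at the very end of the fingers, on their centre line; the grasp point (between the pads) lies 19 mm behind it; z points along the fingers, y is the line along which they close (so a half turn about z gives the same grasp; the last joint's range is limited). The gripper opens to 91 mm and grips with 3 to 60 N. Pads are 32 mm wide; open, the fingers measure 118 mm over their backs; the gripper's body (76 mm by 178 mm) begins 60 mm behind the grasp point.
Start: joints at [69.557, 18.312, 89.639, -0, 72.044, -1.146], TCP at [190.022, 542.711, 213.976] pointing down, gripper open.
Joint ranges: [-177.97, 177.97], [-48.28, 115.42], [12.27, 149.76], [-77.06, 257.06], [2.81, 150.46], [-146.56, 146.56]. Speed limits (degrees/s): [147.25, 147.25, 180, 180, 180, 180].

### API

Orientations are given as [roll, pitch, yaw] about the fixed x, y, z axes, in that order (R = Rz(yaw) Ry(pitch) Rx(roll)).
In Python, from workcell import env, eyes gives the robot as it stands.
- The arm moves only by the tool send_rows, never from a script. Its argument "targets" is text: rows parted by semicolons, each of 7 numbers parted by spaces: the shift along the tool's x, y, z in m, then the turn, a rotation vector about the tool's x, y, z in degrees, then the opening in per cent of the stroke, from 0 (shut) to 100 (fully open). A call has 1 to 12 rows; each row is the pose to reach, as a shift and turn from the pose commanded when the call began, along the tool's axes at that moment; what a row does not reach only later rows make up. A row lasts 1/12 s, in which the tool goes at most 41.7 mm and 7.16 degrees, less where a joint would pass 70% of its speed; a pose out of reach is approached as far as the arm can. A call with a gripper value outside its range is refused whole. The fingers move at their own pace and stop on an object; "grip_force" is the grip in N (left out, the last holds). Time passes only in rows, so rows that repeat a pose let the fingers close. It gives the time, the measured TCP pose, the force, the opening and the grip force at its end, in the units of the state.
- env.state(): the state, without advancing time (a new reading comes with each control period).
- eyes.grab_frame(name): name is "side" or "top"; returns a dict with "image" (384x512x3 uint8, blue, green, red), "fovy" (degrees; the focal length in pixels is half the picture's height over the tangent of half this angle, whatever the lens; pixels are square), "cx", "cy" (the principal point, pixels), "eye" and "attitude" of the camera in the world. Camera axes: x right, y up, looking along -z (the intrinsics and any distortion apply to the point x, -y, -z); pixel columns grow to the right and rows downward; lengths in mm; the calibration is good to about 2 mm. A picture is of the moment at which its call begins. There is no depth.
- env.job_done(): hands the job in; it is judged then, once.
The state is a dict: "time_s": time; "qpos": joint angles; "qvel": joint speeds; "effort": joint torques, N m; "ee_pos": TCP position; "ee_rot": TCP orientation; "force": force on the tool from outside, world axes, zero at the start; "torque": the same for the moment, N m; "gripper_width": finger opening in mm; "gripper_force": force on a finger pad.
Only numpy, scipy, OpenCV 4.12 (cv2) and the standard library are available. Lean on these libraries where they do the work, as an engineer would, in place of code of your own. Each camera call takes 0.05 s, during which the arm holds its last target. There are 200 camera calls.

## Working session

There is one attempt and no reset: what is moved stays moved. The work goes in short steps, Python scripts to look and compute and a tool call to move; the robot and the scene stay as the last step left them, time stands still between calls to the robot, and variables do not carry over. Pictures are saved under pics/ and viewed, at most 10 in all, crops included, and the job is handed in when it is done.

Besides the shell and the picture viewer there is one more tool, called in YAML: its name, and indented under it one key for each argument. send_rows: Moves the arm, as the interface text tells. Its arguments: {"type":"object","properties":{"targets":{"type":"string"},"grip_force":{"type":"number"}},"required":["targets"]}

```bash
mkdir -p pics; ls; python3 - <<'E'
from workcell import env, eyes
import cv2
for n in("side","top"):
    f=eyes.grab_frame(n); cv2.imwrite(f"pics/{n}0.png",f["image"])
    print({k:v for k,v in f.items() if k!="image"})
print(env.state())
E
```

```text
pics
{'fovy': 44.95885899235409, 'cx': 257.27261431410744, 'cy': 198.69731905330428, 'eye': array([  261.74029532, -1170.44374487,   776.51216823]), 'attitude': array([ 62.34213973,   1.09977774, -13.7717747 ])}
{'fovy': 45.68970171009647, 'cx': 258.2173266652674, 'cy': 180.71402892300028, 'eye': array([ 381.03865981,   17.21329509, 1488.97488126]), 'attitude': array([  7.44795169,   1.53683072, -90.45509386])}
{'time_s': 0.1, 'qpos': array([ 6.95548354e+01,  1.83469429e+01,  8.96995036e+01,  1.08547107e-03,
        7.20425918e+01, -1.14695900e+00]), 'qvel': array([ 0.10209538, -0.06162209, -0.26305366,  0.06519403, -0.03968483,
       -0.09962265]), 'effort': array([-4.19064654e-04, -4.13333166e+01, -2.32508147e+01,  7.28285196e-02,
        4.21447784e-02, -5.26555414e-05]), 'ee_pos': array([189.87638382, 542.27224624, 213.21412777]), 'ee_rot': array([-1.79911000e+02, -2.81413377e-03,  1.60701457e+02]), 'force': array([-0.23252118, -0.04525568,  0.16846877]), 'torque': array([0.01376411, 0.01053331, 0.01595715]), 'gripper_force': 0.0, 'gripper_width': 91.39488261739181}
```

View pics/top0.png

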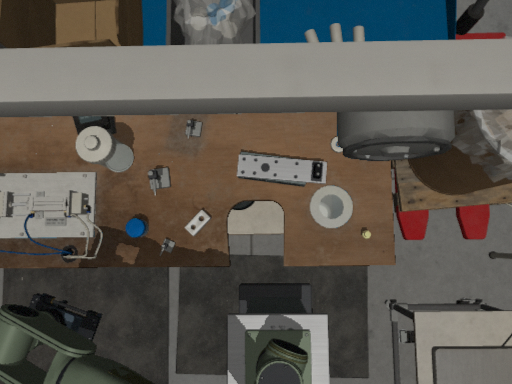

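View pics/side0.png

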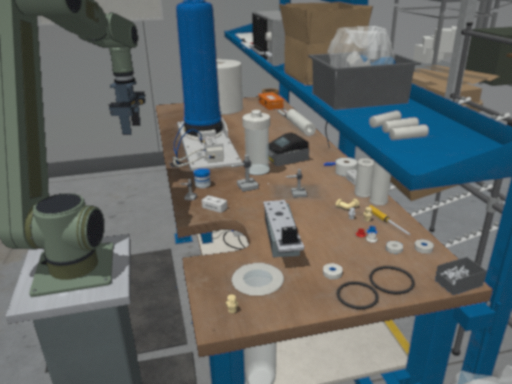

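The top view shows the plate and block around (282,168), with the grip block at (319,170). There are three gauge-like objects, at (193,128), (158,178) and (167,244). I'll enlarge both views.

```bash
cat > h.py <<'E'
import numpy as np, cv2
from scipy.spatial.transform import Rotation as Ro
def cam(f):
    H=f["image"].shape[0]; F=H/2/np.tan(np.radians(f["fovy"]/2))
    return F,f["cx"],f["cy"],np.array(f["eye"]),Ro.from_euler('xyz',f["attitude"],degrees=True).as_matrix()
def proj(f,P):
    F,cx,cy,e,R=cam(f); p=(np.atleast_2d(P)-e)@R
    return np.c_[cx+F*p[:,0]/-p[:,2], cy+F*p[:,1]/p[:,2]]
def ray(f,uv,z):
    F,cx,cy,e,R=cam(f); uv=np.atleast_2d(uv).astype(float)
    d=np.c_[(uv[:,0]-cx)/F,-(uv[:,1]-cy)/F,-np.ones(len(uv))]@R.T
    return e+d*((z-e[2])/d[:,2])[:,None]
def crop(im,u0,v0,u1,v1,s):
    return cv2.resize(im[v0:v1,u0:u1],None,fx=s,fy=s,interpolation=cv2.INTER_CUBIC)
E
python3 - <<'E'
from h import *
from workcell import env,eyes
import pickle
t=eyes.grab_frame("top");s=eyes.grab_frame("side");pickle.dump((t,s),open("f0.pkl","wb"))
cv2.imwrite("pics/t1.png",crop(t["image"],140,110,340,260,4))
cv2.imwrite("pics/s1.png",crop(s["image"],180,150,320,255,5.7))
print(list(t))
print(proj(t,[[0,0,0]]),proj(s,[[0,0,0]]),proj(s,env.state()["ee_pos"]))
for uv in [(193,128),(158,178),(167,244),(319,170)]: print(ray(t,uv,0)[0].round())
E
```

```text
['image', 'fovy', 'cx', 'cy', 'eye', 'attitude']
[[277.4467156  363.06479555]] [[ 74.8061379  268.44639421]] [[131.6812605  129.37580724]]
[757. 273.   0.]
[589. 388.   0.]
[372. 354.   0.]
[ 609. -145.    0.]
```

View pics/t1.png

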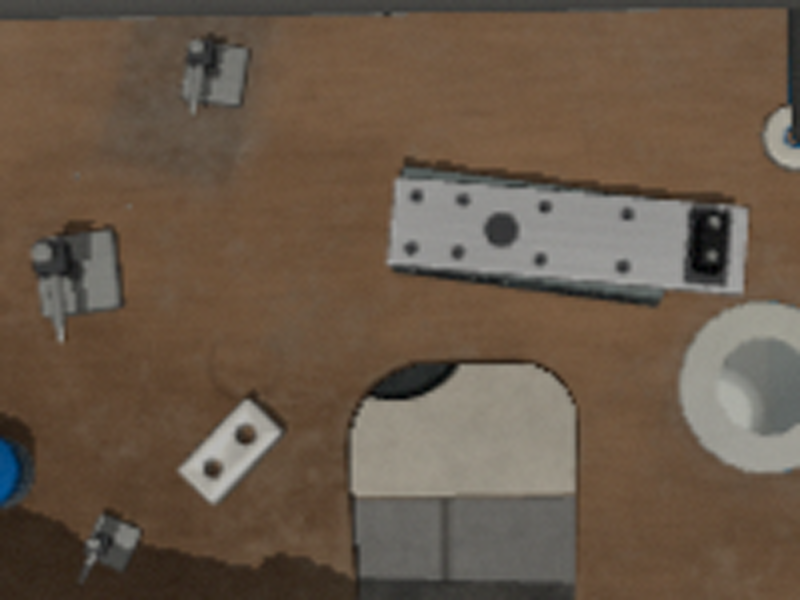

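View pics/s1.png

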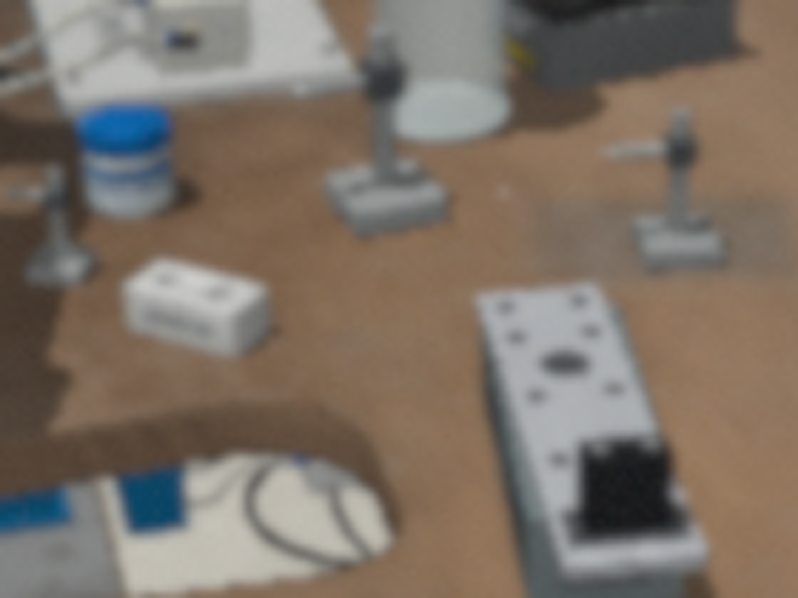

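The far gauge at top pixel (193,128) has a foot of about 50 mm and stands on the far side of the path. The one at (158,178) is bigger and the one at (167,244) is smaller and on the near side. I'll check this with numbers, fit the plate and block, and draw the fit on an enlarged crop.

```bash
cat > m.py <<'E'
from h import *
import pickle
from scipy.optimize import least_squares
t,s=pickle.load(open("f0.pkl","rb"))
T=lambda c:np.array(c,float).reshape(-1,2)/4+[139.6,109.6]
S=lambda c:np.array(c,float).reshape(-1,2)/5.7+[179.6,149.6]
def box(p,w,y0,y1,z):  # corners: front-right(-?)...
    c,n=np.cos(p[2]),np.sin(p[2])
    L=np.array([[w/2,y1],[w/2,y0],[-w/2,y0],[-w/2,y1]])
    return np.c_[L@np.array([[c,n],[-n,c]])+p[:2],np.full(4,z)]
E
python3 - <<'E'
from m import *
c=ray(t,T([(396,178),(748,208),(743,293),(388,264)]),70)
d=(c[0]+c[3]-c[1]-c[2])/2; print("plate",c.mean(0),np.hypot(*d[:2]),np.degrees(np.arctan2(-d[0],d[1])),np.linalg.norm(c[0]-c[3]),np.linalg.norm(c[1]-c[2]))
cs=ray(s,S([(478,295),(603,287),(705,545),(562,565)]),70);print("side",cs.round(1))
print(c.round(1))
for n,q in dict(far=(193,110),mid=(62,340),near=(84,578)).items(): print(n,"tip",ray(t,T(q),74)[0].round())
print("side tip far",ray(s,S((607,153)),74)[0].round(1))
for q in [(403,160),(660,290),(660,303)]: print(ray(t,T(q),60)[0].round(1),ray(t,T(q),0)[0].round(1))
# overlay grid
big=np.vstack([crop(t["image"],232,144,332,188,8), np.hstack([crop(t["image"],182,114,212,142,8),crop(s["image"],280,165,315,193,8)[:224,:280],np.zeros((224,280,3),np.uint8)])])
cv2.imwrite("pics/big.png",big)
E
```

```text
plate [604.85798652 -20.21034762  70.        ] 278.82690751935127 -5.532056867864904 69.04607554276564 67.55399481525137
side [[ 584.5  118.9   70. ]
 [ 655.6  108.8   70. ]
 [ 625.7 -159.3   70. ]
 [ 554.6 -157.5   70. ]]
[[ 652.7  115.3   70. ]
 [ 625.1 -161.8   70. ]
 [ 557.8 -156.1   70. ]
 [ 583.9  121.8   70. ]]
far tip [709. 277.  74.]
mid tip [526. 378.  74.]
near tip [341. 357.  74.]
side tip far [708.  273.5  74. ]
[669.1 110.4  60. ] [681.2 114.3   0. ]
[562.1 -92.2  60. ] [569.7 -96.8   0. ]
[551.8 -92.   60. ] [559.  -96.6   0. ]
```

View pics/big.png

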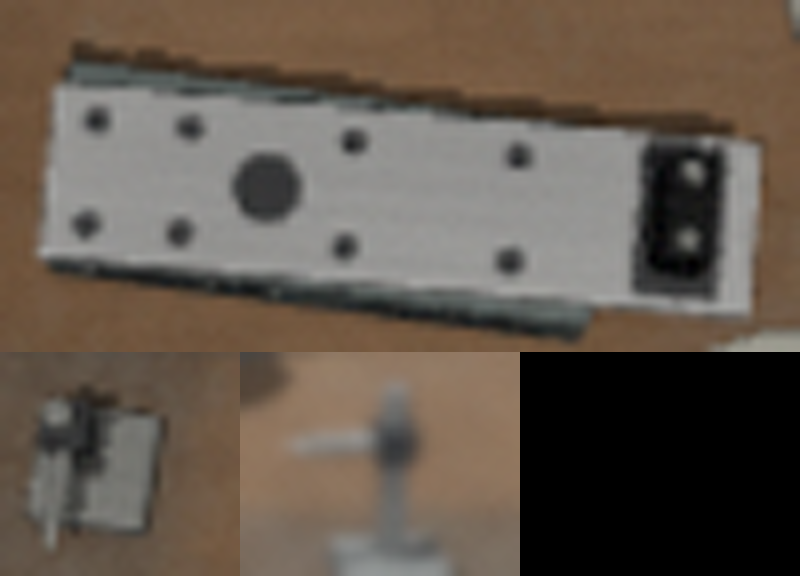

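The enlarged crop shows the block's far-left top corner at (72,60) and near-right top corner at (588,325), and the far gauge's tip at (50,545). Next I'll fit the block pose and the gauge geometry.

```bash
python3 - <<'E'
from m import *
B=lambda q:np.array(q,float).reshape(-1,2)/8+[231.6,143.6]
c=ray(t,B([(56,84),(762,142),(751,315),(40,258)]),70)
def fit(c,w,y0,y1): return least_squares(lambda p:(box([p[0],p[1],p[2]/100],w,y0,y1,0)[:,:2]-c[:,:2]).ravel(),[600,0,-10]).x
p=fit(c,70,-140,140);print("plate centre, yaw deg",p[:2],np.degrees(p[2]/100))
a=ray(t,B((72,61)),60)[0];b=ray(t,B((588,324)),60)[0];d=(a-b)[:2]
print("diag",np.hypot(*d),"exp",np.hypot(80,220)); yaw=np.arctan2(d[1],d[0])-np.arctan2(220,80)
cb=(a+b)[:2]/2; print("block",cb,np.degrees(yaw))
# near edge alternative: bottom edge of near side
e=ray(t,B([(50,268),(582,338)]),0);dd=e[0]-e[1];print("bottom edge yaw",np.degrees(np.arctan2(-dd[0],dd[1])),e.round(1))
R=np.array([[np.cos(yaw),-np.sin(yaw)],[np.sin(yaw),np.cos(yaw)]])
L=lambda P:((P[:2]-cb)@R).round(1)
print("tip",L(ray(t,(188.0,137.5),74)[0]),L(ray(s,(286,176.2),74)[0]))
print("post top",L(ray(t,(182-.4+57/8,114-.4+(412-352)/8),100)[0]))
foot=ray(t,np.array([(165,412),(150,530),(60,530)])/8+[181.6,113.6-44],8);print("foot",[L(f) for f in foot])
g=box([cb[0],cb[1],yaw],80,-110,110,60)
print("block corners big px", ((proj(t,g)-[231.6,143.6])*8).round())
f=box([p[0],p[1],p[2]/100],70,-140,140,70);print("plate px",((proj(t,f)-[231.6,143.6])*8).round())
print("plate side px diff",((proj(s,f)-179.6*np.array([1,0])-[0,149.6])*5.7).round())
print("plate lead in block",L(f[[0,3]].mean(0)))
E
```

```text
plate centre, yaw deg [604.75646364 -20.50599976] -5.389499088990441
diag 230.17888702697277 exp 234.0939982143925
block [609.79500471   7.97581885] -8.019595001126412
bottom edge yaw -8.213774521788222 [[588.9 122.8   0. ]
 [557.3 -95.7   0. ]]
tip [ 59.6 279.4] [ 60.2 278.7]
post top [106.6 279.5]
foot [array([134.4, 254.5]), array([ 83.7, 253.3]), array([ 79. , 290.7])]
block corners big px [[ 68.  59.]
 [616. 128.]
 [592. 326.]
 [ 40. 256.]]
plate px [[ 55.  84.]
 [763. 141.]
 [751. 317.]
 [ 39. 258.]]
plate side px diff [[595. 282.]
 [709. 549.]
 [566. 563.]
 [474. 293.]]
plate lead in block [ -7.4 110.9]
```

The far gauge fits: tip about 57 mm from the centre line and 169 mm beyond the block's end, with a foot of about 50 mm. So I need to slide about 168 mm. The block yaw is about -8.1° and the plate yaw -5.4°. Next are the approach moves.

```bash
cat > go.py <<'E'
import sys,numpy as np
from scipy.spatial.transform import Rotation as Ro
from workcell import env
x,y,z,yaw=map(float,sys.argv[1:5])
st=env.state(); R=Ro.from_euler('xyz',st["ee_rot"],degrees=True)
G=Ro.from_euler('xyz',[180,0,yaw],degrees=True)
print("t",st["time_s"],"pos",st["ee_pos"].round(1),"rot",st["ee_rot"].round(2),"F",st["force"].round(1),"w",round(st["gripper_width"],1),round(st["gripper_force"],1))
print("d",(R.inv().apply(np.array([x,y,z])-st["ee_pos"])/1000).round(4),"rv",(R.inv()*G).as_rotvec(degrees=True).round(2))
E
python3 go.py 594.4 -130 160 174.6; python3 - <<'E'
from m import *
B=lambda q:np.array(q,float).reshape(-1,2)/8+[231.6,143.6]
print(ray(t,B((686,208)),115)[0].round(1), ray(s,S((622,440)),115)[0].round(1))
E
```

```text
t 0.2 pos [189.9 542.4 213.5] rot [-179.94   -0.    160.71] F [-0.7  1.3 -0.4] w 91.6 0.0
d [-0.604  -0.501   0.0539] rv [-6.000e-02 -1.000e-02 -1.389e+01]
[ 593.  -127.5  115. ] [ 593.5 -126.3  115. ]
```

send_rows:
  targets: "-0.604 -0.501 0.0 0 0 -13.9 100;-0.604 -0.501 0.0 0 0 -13.9 100;-0.604 -0.501 0.0 0 0 -13.9 100;-0.604 -0.501 0.0 0 0 -13.9 100;-0.604 -0.501 0.0 0 0 -13.9 100;-0.604 -0.501 0.0 0 0 -13.9 100;-0.604 -0.501 0.0 0 0 -13.9 100;-0.604 -0.501 0.0 0 0 -13.9 100;-0.604 -0.501 0.0 0 0 -13.9 100;-0.604 -0.501 0.0 0 0 -13.9 100;-0.604 -0.501 0.0 0 0 -13.9 100;-0.604 -0.501 0.0 0 0 -13.9 100"
  grip_force: 40

```text
time_s: 1.2
ee_pos: [448.1, 112.5, 214.0]
ee_rot: [180.0, 0.0, 174.6]
force: [0.6, 0.8, -0.1]
gripper_width: 91.1
gripper_force: 0.0
```

```bash
python3 go.py 594 -128.5 150 174.6
```

```text
t 1.2 pos [448.1 112.5 214. ] rot [1.7998e+02 2.0000e-02 1.7460e+02] F [ 0.6  0.8 -0.1] w 91.1 0.0
d [-0.1679 -0.2262  0.064 ] rv [ 0.02  0.02 -0.  ]
```

send_rows:
  targets: "-0.168 -0.226 0 0 0 0 100;-0.168 -0.226 0 0 0 0 100;-0.168 -0.226 0 0 0 0 100;-0.168 -0.226 0 0 0 0 100;-0.168 -0.226 0 0 0 0 100;-0.168 -0.226 0 0 0 0 100;-0.168 -0.226 0 0 0 0 100;-0.168 -0.226 0.064 0 0 0 100;-0.168 -0.226 0.064 0 0 0 100;-0.168 -0.226 0.064 0 0 0 100;-0.168 -0.226 0.064 0 0 0 100;-0.168 -0.226 0.064 0 0 0 100"

```text
time_s: 2.2
ee_pos: [594.5, -126.3, 151.4]
ee_rot: [-180.0, 0.1, 174.6]
force: [0.0, 0.6, 0.7]
gripper_width: 91.5
gripper_force: 0.0
```

```bash
python3 go.py 594 -128.5 77 174.6; python3 - <<'E'
from h import *
from workcell import eyes
s=eyes.grab_frame("side");cv2.imwrite("pics/s2.png",crop(s["image"],230,140,330,265,4.5))
E
```

```text
t 2.2 pos [ 594.5 -126.3  151.4] rot [-1.7999e+02  1.4000e-01  1.7463e+02] F [0.  0.6 0.7] w 91.5 0.0
d [ 0.0005 -0.0022  0.0744] rv [-0.01  0.14  0.03]
```

View pics/s2.png

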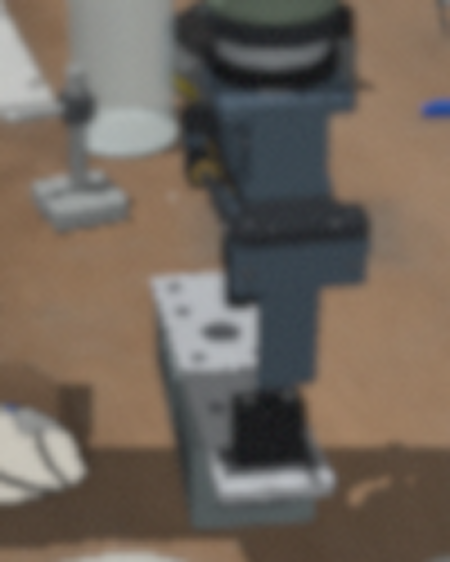

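The side view shows the near finger centred over the grip block at about (268,430) in the crop. Descending now.

send_rows:
  targets: "0 -0.001 0.035 0 0 0 100;0 -0.001 0.06 0 0 0 100;0 -0.001 0.072 0 0 0 100;0 -0.001 0.072 0 0 0 100;0 -0.001 0.072 0 0 0 100"

```text
time_s: 2.67
ee_pos: [594.5, -127.2, 79.4]
ee_rot: [-180.0, 0.1, 174.6]
force: [0.9, -0.2, 1.0]
gripper_width: 91.1
gripper_force: 0.0
```

send_rows:
  targets: "0 0 0 0 0 0 60;0 0 0 0 0 0 40;0 0 0 0 0 0 20;0 0 0 0 0 0 15;0 0 0 0 0 0 10;0 0 0 0 0 0 5;0 0 0 0 0 0 0;0 0 0 0 0 0 0"
  grip_force: 40

```text
time_s: 3.33
ee_pos: [593.5, -127.3, 77.9]
ee_rot: [180.0, -0.0, 174.6]
force: [0.1, 0.1, -0.6]
gripper_width: 40.7
gripper_force: 0.0
```

```bash
python3 go.py 594 -128.5 78 174.6
```

```text
t 3.3333 pos [ 593.5 -127.3   77.9] rot [179.99  -0.   174.6 ] F [ 0.1  0.1 -0.6] w 40.7 0.0
d [-0.0006 -0.0011 -0.0001] rv [ 0.01 -0.    0.  ]
```

send_rows:
  targets: "0 0 0 0 0 0 0;0 0 0 0 0 0 0;0 0 0 0 0 0 0;0 0 0 0 0 0 0;0 0 0 0 0 0 0;0 0 0 0 0 0 0;0 0 0 0 0 0 0;0 0 0 0 0 0 0"

```text
time_s: 4.0
ee_pos: [593.7, -127.6, 77.9]
ee_rot: [-180.0, 0.0, 174.6]
force: [1.2, -1.9, -1.1]
gripper_width: 22.0
gripper_force: 40.0
```

```bash
python3 go.py 594 -128.5 78 174.6;python3 - <<'E'
from h import *
from workcell import eyes
t=eyes.grab_frame("top");s=eyes.grab_frame("side")
cv2.imwrite("pics/g.png",np.hstack([crop(t["image"],230,130,330,190,5),crop(s["image"],250,180,308,240,5)]))
E
```

```text
t 4.0 pos [ 593.7 -127.6   77.9] rot [-1.7999e+02  2.0000e-02  1.7460e+02] F [ 1.2 -1.9 -1.1] w 22.0 40.0
d [-0.0004 -0.0009 -0.0001] rv [-0.01  0.02 -0.  ]
```

View pics/g.png

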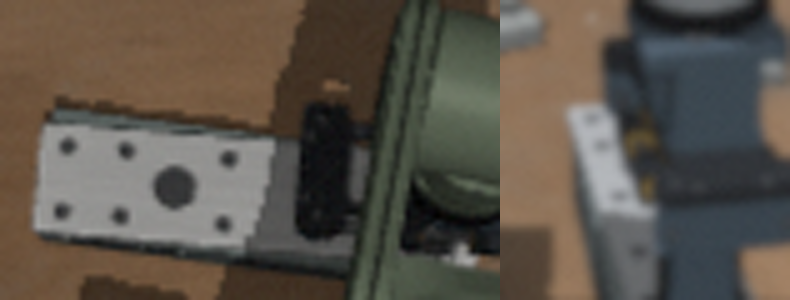

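Grasped: width 22 mm and 40 N. The view shows the plate undisturbed. Next I'll compute the slide.

```bash
python3 go.py 615.8 36.4 77.7 171.9
```

```text
t 4.1 pos [ 593.6 -127.5   77.9] rot [-1.7999e+02  1.0000e-02  1.7460e+02] F [ 1.7 -1.7 -1.4] w 21.7 40.0
d [-0.0067  0.1652  0.0002] rv [-0.01  0.01  2.7 ]
```

send_rows:
  targets: "-0.0003 0.004 0 0 0 0.2 0;-0.0007 0.012 0 0 0 0.5 0;-0.001 0.021 0 0 0 0.8 0;-0.0015 0.03 0 0 0 1.1 0;-0.002 0.04 0 0 0 1.4 0;-0.0025 0.05 0 0 0 1.7 0;-0.003 0.06 0 0 0 2.0 0;-0.0035 0.07 0 0 0 2.3 0;-0.004 0.08 0 0 0 2.5 0;-0.0043 0.09 0 0 0 2.7 0;-0.0046 0.096 0 0 0 2.7 0;-0.0048 0.1 0 0 0 2.7 0"

```text
time_s: 5.1
ee_pos: [607.7, -27.1, 77.8]
ee_rot: [180.0, -0.0, 172.0]
force: [-0.6, -2.5, -1.6]
gripper_width: 21.7
gripper_force: 40.0
```

```bash
python3 go.py 615.8 36.4 77.7 171.9
```

```text
t 5.1 pos [607.7 -27.1  77.8] rot [ 1.8000e+02 -2.0000e-02  1.7196e+02] F [-0.6 -2.5 -1.6] w 21.7 40.0
d [0.0009 0.064  0.0002] rv [ 0.   -0.02  0.06]
```

Forces are low and the plate is level. I'll slide 58 mm more, then measure against the pointer.

send_rows:
  targets: "0 0.005 0 0 0 0 0;0 0.013 0.0002 0 0 0 0;0 0.022 0.0002 0 0 0 0;0 0.031 0.0002 0 0 0 0;0.0005 0.04 0.0002 0 0 0 0;0.0005 0.047 0.0002 0 0 0 0;0.001 0.053 0.0002 0 0 0 0;0.001 0.057 0.0002 0 0 0 0;0.001 0.058 0.0002 0 0 0 0;0.001 0.058 0.0002 0 0 0 0"

```text
time_s: 5.93
ee_pos: [614.9, 30.0, 77.9]
ee_rot: [180.0, 0.0, 171.9]
force: [-0.6, -0.7, 1.2]
gripper_width: 21.7
gripper_force: 40.0
```

```bash
python3 go.py 615.8 36.4 77.7 171.9;python3 - <<'E'
from h import *
from workcell import eyes
import pickle
t=eyes.grab_frame("top");s=eyes.grab_frame("side");pickle.dump((t,s),open("f1.pkl","wb"))
cv2.imwrite("pics/f.png",np.hstack([crop(t["image"],178,120,248,195,8),crop(s["image"],255,160,280,235,8)]))
E
```

```text
t 5.9333 pos [614.9  30.   77.9] rot [179.95   0.   171.92] F [-0.6 -0.7  1.2] w 21.7 40.0
d [0.     0.0064 0.0002] rv [0.05 0.   0.02]
```

View pics/f.png

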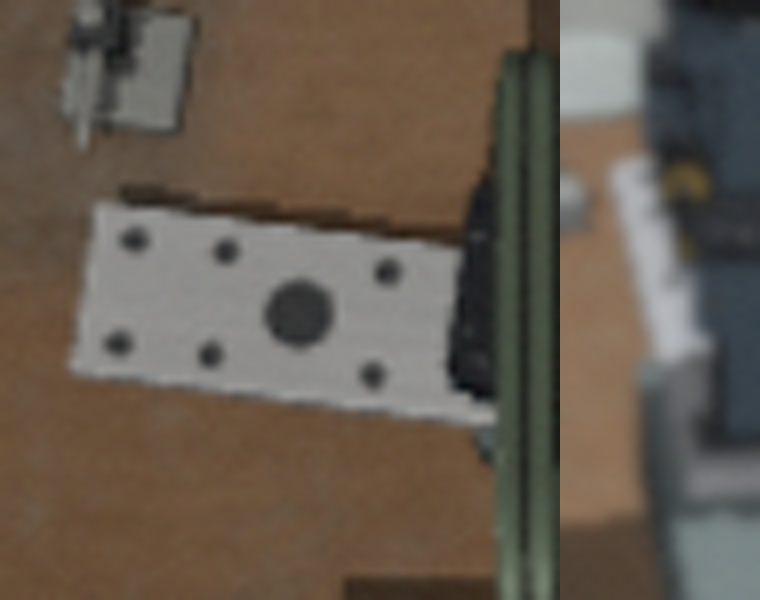

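The front edge runs from (98,202) to (70,372) in the crop and the pointer tip is at (83,148). I'll work out the remaining gap in the block frame.

```bash
python3 - <<'E'
from h import *
import pickle
t,s=pickle.load(open("f1.pkl","rb"))
C=lambda q:np.array(q,float).reshape(-1,2)/8+[177.6,119.6]
a=np.radians(-8.05);R=np.array([[np.cos(a),-np.sin(a)],[np.sin(a),np.cos(a)]]);cb=np.array([611.8,7.7])
L=lambda P:((P[:,:2]-cb)@R).round(1)
g=cv2.cvtColor(t["image"],cv2.COLOR_BGR2GRAY).astype(float)
print("corners",L(ray(t,C([(98,202),(70,372)]),70)))
# sub-pixel front edge: half-level crossing along rows
E=[]
for v in range(147,165):
    r=g[v,180:196]; h=(r[:4].mean()+r[-3:].mean())/2; i=np.argmax(r>h); E.append((180+i-1+(h-r[i-1])/(r[i]-r[i-1]),v))
l=L(ray(t,E,70));print("front edge y",np.median(l[:,1]),l[:,1],"slope deg",np.degrees(np.polyfit(l[:,0],l[:,1],1)[0]))
print("tip",L(ray(t,C([(83,146),(83,150)]),74)))
d=R.T@np.array([0,0]);gp=np.array([[614.9,30.0,0]]);print("grip",L(gp))
E
```

```text
corners [[ 35.3 270.7]
 [-33.9 271.4]]
front edge y 272.1 [271.6 272.5 301.4 300.7 273.5 272.1 272.2 271.7 271.  271.2 272.  272.
 272.1 271.5 272.  272.5 274.9 272.9] slope deg 10.184177485466135
tip [[ 56.2 279.3]
 [ 54.6 279.1]]
grip [[-0.1 22.5]]
```

The tip is at y 279.2 and the front edge at 272.1, so 7 mm remain. The plate is centred and square.

send_rows:
  targets: "0 0.002 0.0002 0 0 0 0;0 0.005 0.0003 0 0 0 0;0 0.007 0.0003 0 0 0 0;0 0.007 0.0003 0 0 0 0;0 0.007 0.0003 0 0 0 0;0 0.007 0.0003 0 0 0 0"

```text
time_s: 6.53
ee_pos: [616.1, 35.8, 77.9]
ee_rot: [-180.0, 0.0, 171.9]
force: [-0.7, -4.5, 4.2]
gripper_width: 21.5
gripper_force: 40.0
```

```bash
python3 go.py 615.8 36.9 77.7 171.9;python3 - <<'E'
from h import *
from workcell import eyes
t=eyes.grab_frame("top")
a=np.radians(-8.05);R=np.array([[np.cos(a),-np.sin(a)],[np.sin(a),np.cos(a)]]);cb=np.array([611.8,7.7])
g=cv2.cvtColor(t["image"],cv2.COLOR_BGR2GRAY).astype(float);E=[]
for v in range(147,165):
    r=g[v,177:194]; h=(r[:4].mean()+r[-3:].mean())/2; i=np.argmax(r>h); E.append((177+i-1+(h-r[i-1])/(r[i]-r[i-1]),v))
print(np.median(((ray(t,E,70)[:,:2]-cb)@R)[:,1]))
E
```

```text
t 6.5333 pos [616.1  35.8  77.9] rot [-1.7999e+02  4.0000e-02  1.7189e+02] F [-0.7 -4.5  4.2] w 21.5 40.0
d [0.0005 0.0011 0.0002] rv [-0.01  0.04 -0.01]
278.07344055446333
```

The front edge is within about 1 mm of the tip, flat, square and still gripped. Handing in.

```bash
python3 -c "
from workcell import env
print(env.job_done())"
```

```text
the job is handed in; nothing more can be done
None
```

I slid the plate out along the block until its front edge measured about 1 mm short of the pointer tip, square and centred, and handed it in still gripped at 40 N; no verdict came back.

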